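# Comb the washed chopsticks into rows in the drying tray

### The job

The four washed chopsticks lie askew in the metal drying tray. Take the steel rake by its handle and comb them, without touching them with the gripper, until each lies in a row of its own, in line with the tray's long sides and with a clear gap to its neighbours. Then stand the rake back on the worktop beside the tray, upright on its feet, and let go; leave the mug, the glass and the soap bottle where they are.

Things in the scene. Friction and masses are not known exactly. Their poses are not given: they have to be found in the camera images.
- tray: Shallow tray of plain bright metal, fixed to the worktop. Origin: centre of its underside, on the worktop; y runs along its long sides, x across. Inside 324 mm long (y), 214 mm wide (x); floor 4 mm and rim 19 mm above the worktop, walls 4 mm thick. The chopsticks start nearer its -y end; the 95 mm inside its +y end (robot's left) are free.
- stick_1: One of four alike pale wooden chopsticks, 160 mm long, loose in the tray, 20 g. Origin: middle of its length, on its underside; y runs along it. From y = -80 to +12 mm a bar 10 mm square, then to +80 mm a round taper, 10 mm down to a blunt point. Starts up to 0.32 rad out of line with the tray, tip towards the tray's +y end.
- stick_2: One of four alike pale wooden chopsticks, 160 mm long, loose in the tray, 20 g. Origin: middle of its length, on its underside; y runs along it. From y = -80 to +12 mm a bar 10 mm square, then to +80 mm a round taper, 10 mm down to a blunt point. Starts up to 0.32 rad out of line with the tray, tip towards the tray's +y end.
- stick_3: One of four alike pale wooden chopsticks, 160 mm long, loose in the tray, 20 g. Origin: middle of its length, on its underside; y runs along it. From y = -80 to +12 mm a bar 10 mm square, then to +80 mm a round taper, 10 mm down to a blunt point. Starts up to 0.32 rad out of line with the tray, tip towards the tray's +y end.
- stick_4: One of four alike pale wooden chopsticks, 160 mm long, loose in the tray, 20 g. Origin: middle of its length, on its underside; y runs along it. From y = -80 to +12 mm a bar 10 mm square, then to +80 mm a round taper, 10 mm down to a blunt point. Starts up to 0.32 rad out of line with the tray, tip towards the tray's +y end.
- rake: Rake, 186 x 74 x 110 mm, 0.22 kg, standing beside the tray on 8 slippery, square-cornered steel-bar loops under a wooden plate. Origin: centre of its foot. y: along the loops, the way it is drawn; x: along the handle. Loops 7 mm thick, 70 mm long (y), at x = -84, -60 .. 84 mm: 17 mm free between, for one chopstick. Plate at z = 41 to 50 mm.
- rake_grip (a point): Centre of the rake's handle, 96 mm above the underside of the loops: a wooden bar 142 mm long (rake's x), 22 mm thick (y), 28 mm high, on two posts at x = -56 and +56 mm, 32 mm of free space between it and the plate below. Can be gripped here from above, fingers closing along the rake's y. Axes as the rake's.
- mug: Small green and white mug, 64 x 89 x 48 mm, bystander on the worktop on the side of the tray that the rake is not on. Origin: centre of its underside.
- glass: Small clear drinking glass, 49 mm across, 62 mm high, bystander beyond the tray. Origin: centre of its underside.
- soap: Pump bottle of yellow hand soap, 171 mm high, bystander beyond the tray, fixed. Origin: centre of its underside.

How it is judged (in metres and radians):
On the way, in this order (a step that is already met when the one before it is completed fails the run):
1. the rake is taken up off the worktop (height (world z) of rake above 0.03 m), for 0.1 s.
2. the rake's loops, down in the tray, push the chopsticks (z of rake in the frame of tray below 0.02 m and x of rake in the frame of tray between -0.05 and 0.05 m and y of rake in the frame of tray between -0.13 and 0.13 m and (contact force between rake and stick_1 above 0.05 N or contact force between rake and stick_2 above 0.05 N or contact force between rake and stick_3 above 0.05 N or contact force between rake and stick_4 above 0.05 N)), for 0.02 s.
At the end, for the whole second after the job is handed in: All four chopsticks lie flat and at rest on the tray's floor, each within 0.14 rad (8 degrees) of the line of the tray's long sides, with the middles of any two at least 13 mm apart sideways; the rake stands upright and at rest on the worktop, clear outside the tray (angle between the y axis of each of stick_1, stick_2, stick_3, stick_4 and the y axis of tray, either way round below 0.14 rad and angle between stick_1's own y axis and vertical between 1.52 and 1.62 rad and linear speed of each of stick_1, stick_2, stick_3, stick_4, rake below 0.01 m/s and x of stick_1 in the frame of tray between -0.107 and 0.107 m and y of stick_1 in the frame of tray between -0.09 and 0.09 m and z of stick_1 in the frame of tray between 0 and 0.017 m and angle between stick_2's own y axis and vertical between 1.52 and 1.62 rad and x of stick_2 in the frame of tray between -0.107 and 0.107 m and y of stick_2 in the frame of tray between -0.09 and 0.09 m and z of stick_2 in the frame of tray between 0 and 0.017 m and angle between stick_3's own y axis and vertical between 1.52 and 1.62 rad and x of stick_3 in the frame of tray between -0.107 and 0.107 m and y of stick_3 in the frame of tray between -0.09 and 0.09 m and z of stick_3 in the frame of tray between 0 and 0.017 m and angle between stick_4's own y axis and vertical between 1.52 and 1.62 rad and x of stick_4 in the frame of tray between -0.107 and 0.107 m and y of stick_4 in the frame of tray between -0.09 and 0.09 m and z of stick_4 in the frame of tray between 0 and 0.017 m and (x of stick_2 in the frame of stick_1 above 0.013 m or x of stick_2 in the frame of stick_1 below -0.013 m or z of stick_2 in the frame of stick_1 above 0.013 m or z of stick_2 in the frame of stick_1 below -0.013 m) and (x of stick_3 in the frame of stick_1 above 0.013 m or x of stick_3 in the frame of stick_1 below -0.013 m or z of stick_3 in the frame of stick_1 above 0.013 m or z of stick_3 in the frame of stick_1 below -0.013 m) and (x of stick_3 in the frame of stick_2 above 0.013 m or x of stick_3 in the frame of stick_2 below -0.013 m or z of stick_3 in the frame of stick_2 above 0.013 m or z of stick_3 in the frame of stick_2 below -0.013 m) and (x of stick_4 in the frame of stick_1 above 0.013 m or x of stick_4 in the frame of stick_1 below -0.013 m or z of stick_4 in the frame of stick_1 above 0.013 m or z of stick_4 in the frame of stick_1 below -0.013 m) and (x of stick_4 in the frame of stick_2 above 0.013 m or x of stick_4 in the frame of stick_2 below -0.013 m or z of stick_4 in the frame of stick_2 above 0.013 m or z of stick_4 in the frame of stick_2 below -0.013 m) and (x of stick_4 in the frame of stick_3 above 0.013 m or x of stick_4 in the frame of stick_3 below -0.013 m or z of stick_4 in the frame of stick_3 above 0.013 m or z of stick_4 in the frame of stick_3 below -0.013 m) and height (world z) of rake between -0.004 and 0.003 m and angle between rake's own z axis and vertical below 0.06 rad and (x of rake in the frame of tray below -0.15 m or x of rake in the frame of tray above 0.15 m or y of rake in the frame of tray below -0.205 m or y of rake in the frame of tray above 0.205 m)); the robot touches nothing.
It fails at once if the gripper or arm touches a chopstick (contact force between any of the fingers, the arm and stick_1 above 0.5 N or contact force between any of the fingers, the arm and stick_2 above 0.5 N or contact force between any of the fingers, the arm and stick_3 above 0.5 N or contact force between any of the fingers, the arm and stick_4 above 0.5 N).
It fails at once if the mug or the glass is disturbed (distance of any of mug, glass from where it was at the start of the episode above 0.02 m).
It fails at once if the arm or the rake strikes the soap bottle (contact force between any of the arm, the fingers, rake and soap above 3 N).
It also fails if it takes over 54 s, if anything falls off the work surface, if the arm or the gripper's body presses on something with over 40 N, if the wrist force passes 120 N, or if a joint passes its speed limit or range.

### The arm

A 6-joint arm with a two-finger parallel gripper is mounted at the origin on a cart in front of the work surface, level with it; the furniture and walls round the work are solid. World frame = base frame: x ahead of the robot, y to its left, z up, the work surface at z = 0. Lengths are in m, angles in degrees, forces in N, time in s.
With the tool pointing down it reaches from about 0.275 to 1 m from the base axis. Payload 8.4 kg.
Tool frame: the origin (TCP) lies between the finger pads; the fingertips stand arm.tip_reach ahead of it and the grasp point (between the pads) lies 6 mm ahead of it (arm.tip_reach is the distance from the TCP to the fingertips, in m); z points along the fingers, y is the line along which they close (so a half turn about z gives the same grasp; the last joint's range is limited). The gripper opens to 85 mm and grips with 20 to 120 N. Pads are 22 mm wide; open, the fingers measure 114 mm over their backs; the gripper's body (76 mm by 85 mm) begins 54 mm behind the grasp point. The pads swing forward as they close: fully open they stand 13 mm farther back than shut.
Start: joints at [63.633, 20.225, 93.587, -0, 66.188, -0.138], TCP at [0.276, 0.561, 0.256] pointing down, gripper open.
Joint ranges: [-150.9, 150.9], [-52.94, 120.26], [3.33, 152.33], [-74.26, 254.26], [0, 154.13], [-172.89, 172.89]. Speed limits (degrees/s): [127.2, 127.2, 159.86, 180, 180, 180].

### API

Orientations are given as [roll, pitch, yaw] about the fixed x, y, z axes, in that order (R = Rz(yaw) Ry(pitch) Rx(roll)).
In Python, from workcell import arm gives the robot as it stands.
- The arm moves only by the shell command python3 steer.py 'ROWS' [FORCE]. ROWS is rows parted by semicolons, their numbers by spaces, 1 to 12 of them, each of 7 numbers: a rotation vector rx, ry, rz in degrees, then dx, dy, dz in m, then the finger opening in m; each row shifts and turns the commanded pose from where the row before left it, along the tool's axes as they then stand; what a row does not reach is not made up. A row lasts 1/12 s, in which the tool goes at most 0.0417 m and 7.16 degrees, less where a joint would pass 70% of its speed; a pose out of reach is approached as far as the arm can. The fingers move at their own pace and stop on an object; FORCE is the grip in N (left out, the last holds). Time passes only in rows, so rows that do not move let the fingers close. It prints the time, the measured TCP pose, the force, the opening and the grip force at its end.
- arm.read_state(): the state, without advancing time (a new reading comes with each control period).
- arm.camera(name): name is "side" or "top"; returns the picture (400x640x3 uint8, red, green, blue); there is no depth.
- arm.calibration(name): a dict with "mtx" (3x3 intrinsics, pixels), "R" (3x3) and "t" (3): a world point X has camera coordinates R X + t. Camera axes: x right, y down, z forward; pixel columns grow to the right and rows downward; lengths in m; the calibration is good to about 2 mm. A picture is of the moment at which its call begins. calibration takes no time and is no camera call.
- arm.hand_in(): hands the job in; it is judged then, once.
The state is a dict: "t": time; "q": joint angles; "dq": joint speeds; "joint_torque": joint torques, N m; "tool_pos": TCP position; "orientation": TCP orientation; "force": force on the tool from outside, world axes, zero at the start; "ft_torque": the same for the moment, N m; "finger_gap": finger opening in m; "gripper_force": force on a finger pad.
Only numpy, scipy, OpenCV 4.12 (cv2) and the standard library are available. Lean on these libraries where they do the work, as an engineer would, in place of code of your own. Each camera call takes 0.05 s, during which the arm holds its last target. There are 200 camera calls.

## Working session

There is one attempt and no reset: what is moved stays moved. The work goes in short steps, Python scripts to look and compute and a shell command to move; the robot and the scene stay as the last step left them, time stands still between calls to the robot, and variables do not carry over. Pictures are saved under pics/ and viewed, at most 10 in all, crops included, and the job is handed in when it is done.

```bash
ls; mkdir -p pics
python3 - <<'E'
from workcell import arm
import cv2
for n in("top","side"):
    im=arm.camera(n); cv2.imwrite(f"pics/{n}0.png",im[:,:,::-1]); c=arm.calibration(n); print(n,c)
print(arm.tip_reach,arm.read_state())
E
```

```text
pics
steer.py
workcell.py
top {'mtx': array([[399.80511339,   0.        , 322.39113123],
       [  0.        , 399.80511339, 199.19520214],
       [  0.        ,   0.        ,   1.        ]]), 'R': array([[ 0.00774722, -0.99987391,  0.0138614 ],
       [-0.99563836, -0.00900175, -0.09286128],
       [ 0.09297435, -0.01308152, -0.99558257]]), 't': array([0.00759777, 0.61522589, 1.26921106])}
side {'mtx': array([[406.4433875 ,   0.        , 324.42434447],
       [  0.        , 406.4433875 , 203.10180747],
       [  0.        ,   0.        ,   1.        ]]), 'R': array([[ 0.41302315, -0.91064205,  0.01195562],
       [-0.39293725, -0.1900295 , -0.89971613],
       [ 0.82159126,  0.36690578, -0.43631176]]), 't': array([-0.23788213,  0.33282772,  0.5688238 ])}
0.025 {'t': 0.1, 'q': array([ 6.36328326e+01,  2.02599250e+01,  9.36246832e+01, -3.38434633e-04,
        6.61880866e+01, -1.37956308e-01]), 'dq': array([ 0.02677782,  0.01008104, -0.08073771,  0.11553585,  0.06282786,
       -0.05873585]), 'joint_torque': array([-5.42073633e-05, -6.06361270e+01, -3.42818606e+01,  6.13006137e-05,
        4.08970169e-03,  2.02292216e-05]), 'tool_pos': array([0.27605672, 0.56028732, 0.25562239]), 'orientation': array([-1.79927305e+02,  1.34417250e-04,  1.53770926e+02]), 'force': array([ 0.13292727, -0.83558   , -0.08834933]), 'ft_torque': array([-0.07408718,  0.02842322, -0.06050069]), 'gripper_force': 0.0, 'finger_gap': 0.08572715425225101}
```

View pics/top0.png

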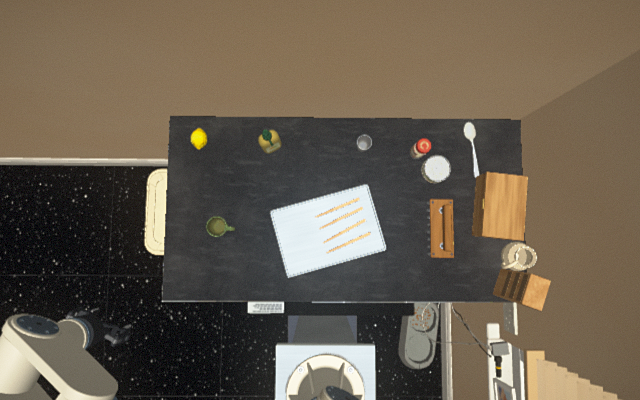

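View pics/side0.png

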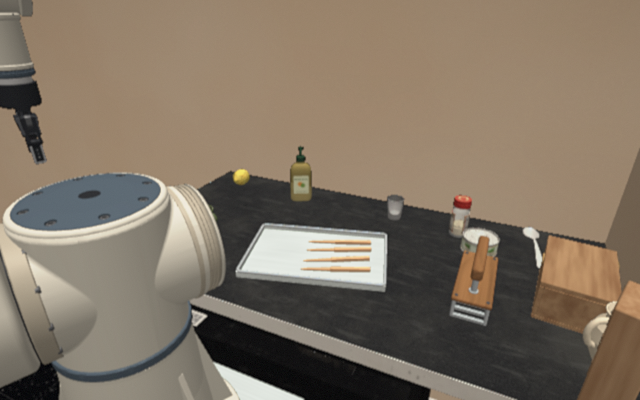

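The top view shows the tray at corners about (270,210), (368,184), (386,250), (288,277), with the sticks at x≈315–372, tips to the left. The rake is on the right at (441,228). In the side view the rake is at (475,280) with its handle on top at (481,258). I'll zoom in next.

```bash
cat > h.py <<'E'
import numpy as np,cv2
from workcell import arm
def ray(n,u,v):
    c=arm.calibration(n);R=c["R"];o=-R.T@c["t"]
    d=R.T@np.linalg.solve(c["mtx"],[u,v,1]);return o,d/np.linalg.norm(d)
def cast(n,u,v,z):
    o,d=ray(n,u,v);return o+d*(z-o[2])/d[2]
def tri(a,b):
    (o1,d1),(o2,d2)=ray("top",*a),ray("side",*b)
    s=np.linalg.lstsq(np.c_[d1,-d2],o2-o1,rcond=None)[0]
    p,q=o1+s[0]*d1,o2+s[1]*d2;return (p+q)/2,np.linalg.norm(p-q)
def proj(n,X):
    c=arm.calibration(n);p=c["mtx"]@(c["R"]@X+c["t"]);return p[:2]/p[2]
E
python3 - <<'E'
import cv2,numpy as np
a=cv2.imread("pics/top0.png")[175:285,262:462]; a=cv2.resize(a,None,fx=4,fy=4,interpolation=cv2.INTER_CUBIC)
cv2.imwrite("pics/topc.png",a)
b=cv2.imread("pics/side0.png")[215:330,230:510]; b=cv2.resize(b,None,fx=2.8,fy=2.8,interpolation=cv2.INTER_CUBIC)
cv2.imwrite("pics/sidec.png",b)
E
```

```text
(no output)
```

View pics/topc.png

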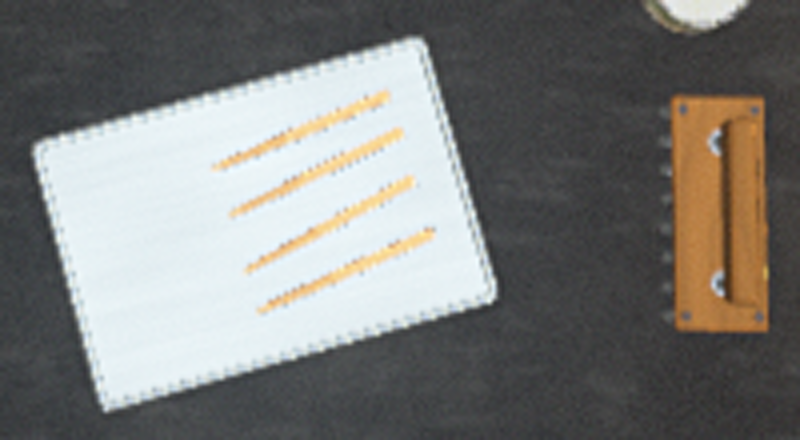

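View pics/sidec.png

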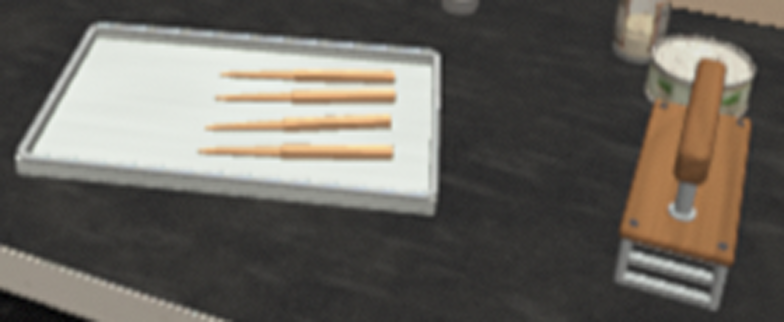

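The top crop shows the tray corners, four pale sticks with tips on the left, and the rake plate with its handle shifted right by parallax. The side crop shows the handle running from (708,62) to (696,170).

```bash
cat > m0.py <<'E'
from h import *
im=cv2.imread("pics/top0.png");hsv=cv2.cvtColor(im,cv2.COLOR_BGR2HSV)
# tray outer rim, by mask
m=((hsv[...,2]>140)&(hsv[...,1]<60)).astype(np.uint8);m[:170]=0;m[290:]=0;m[:,:260]=0;m[:,400:]=0
m=cv2.morphologyEx(m,cv2.MORPH_CLOSE,np.ones((9,9)))
c=max(cv2.findContours(m,0,1)[0],key=cv2.contourArea)[:,0].astype(float)
W=np.array([cast("top",u,v,.019)[:2] for u,v in c]).astype(np.float32)
r=cv2.minAreaRect(W);print("tray rect",r)
box=cv2.boxPoints(r);e=box[1]-box[0];f=box[2]-box[1];l=e if np.hypot(*e)>np.hypot(*f) else f
l=l*np.sign(l[1]);yaw=np.arctan2(-l[0],l[1]);C=np.array(r[0]);print("yaw",np.degrees(yaw))
T=np.array([[np.cos(yaw),np.sin(yaw)],[-np.sin(yaw),np.cos(yaw)]])
tp=lambda x,y:(262+x/4,175+y/4); sp=lambda x,y:(230+x/2.8,215+y/2.8)
m=((hsv[...,1]>70)&(hsv[...,0]<30)).astype(np.uint8);m[:170]=0;m[290:]=0;m[:,:260]=0;m[:,395:]=0
for c in cv2.findContours(cv2.dilate(m,np.ones((2,2))),0,1)[0]:
    if len(c)<6: continue
    p=c[:,0].astype(float);w=np.array([T@(cast("top",u,v,.011)[:2]-C) for u,v in p]).astype(np.float32)
    rr=cv2.minAreaRect(w);b=cv2.boxPoints(rr);o=b[np.argsort(b[:,1])];lo,hi=o[:2].mean(0),o[2:].mean(0)
    print("stick butt",lo.round(3),"tip",hi.round(3),"len",np.hypot(*(hi-lo)).round(3),"yaw",np.degrees(np.arctan2(-(hi-lo)[0],(hi-lo)[1])).round(1))
pl=np.array([cast("top",*tp(*q),.05) for q in[(671,96),(763,97),(769,330),(676,331)]]);print("plate",pl.round(3),"c",pl.mean(0))
ml=(pl[0]+pl[1]-pl[2]-pl[3]);print("rake yaw",np.degrees(np.arctan2(ml[1],ml[0])),np.linalg.norm(ml)/2)
for a,b in [((740,118),(710,62)),((743,303),(693,155))]:
    print("handle top",tri(tp(*a),sp(*b)),cast("top",*tp(*a),.11))
print("tray corner h",tri(tp(36,144),sp(97,24)),tri(tp(425,38),sp(438,50)),tri(tp(494,300),sp(434,196)))
print("plate corners tri",tri(tp(671,96),sp(658,98)),tri(tp(676,331),sp(622,238)),tri(tp(769,330),sp(733,258)))
print("mug",cast("top",218,227,.03),"soap",cast("top",269,140,.1),"glass",cast("top",364,142,.04))
E
python3 m0.py
```

```text
tray rect ((0.5166330337524414, -0.005356952548027039), (0.22522684931755066, 0.3336884677410126), 16.07280921936035)
yaw 16.072802
stick butt [-0.049 -0.132] tip [-0.071  0.023] len 0.156 yaw 8.1
stick butt [-0.002 -0.128] tip [-0.038  0.023] len 0.156 yaw 13.3
stick butt [ 0.038 -0.131] tip [0.01  0.024] len 0.157 yaw 9.9
stick butt [ 0.07  -0.128] tip [0.05  0.022] len 0.152 yaw 7.6
plate [[ 0.617 -0.331  0.05 ]
 [ 0.617 -0.405  0.05 ]
 [ 0.432 -0.406  0.05 ]
 [ 0.43  -0.332  0.05 ]] c [ 0.52390806 -0.36832658  0.05      ]
rake yaw 0.20248950682979305 0.18580632656626156
handle top (array([ 0.59496366, -0.36734511,  0.10613805]), np.float64(0.0007909738468617568)) [ 0.5947195  -0.36649154  0.11      ]
handle top (array([ 0.45478419, -0.36700687,  0.1088857 ]), np.float64(0.0016702864013715085)) [ 0.45467607 -0.36577912  0.11      ]
tray corner h (array([0.57635544, 0.17896209, 0.01885763]), np.float64(0.0016176728518565318)) (array([ 0.66523617, -0.13669406,  0.0224453 ]), np.float64(0.0012208761155038462)) (array([ 0.45321789, -0.1944705 ,  0.0201037 ]), np.float64(0.0033573836396915187))
plate corners tri (array([ 0.61718249, -0.33250395,  0.05088825]), np.float64(0.003471925382292786)) (array([ 0.43030776, -0.3337203 ,  0.04574016]), np.float64(0.0015405701919077514)) (array([ 0.43180669, -0.40467469,  0.05283598]), np.float64(0.00012655590440738143))
mug [0.52234011 0.34719739 0.03      ] soap [0.79148814 0.18084859 0.1       ] glass [ 0.80288703 -0.12152315  0.04      ]
```

```bash
R="python3 steer.py"; $R '0 0 0 -0.0264 -0.0301 0 0.085;0 0 0 -0.0264 -0.0301 0 0.085;0 0 0 -0.0264 -0.0301 0 0.085;0 0 0 -0.0264 -0.0301 0 0.085;0 0 0 -0.0264 -0.0301 0 0.085;0 0 0 -0.0264 -0.0301 0 0.085;0 0 0 -0.0264 -0.0301 0 0.085;0 0 0 -0.0264 -0.0301 0 0.085;0 0 0 -0.0264 -0.0301 0 0.085;0 0 0 -0.0264 -0.0301 0 0.085;0 0 0 -0.0264 -0.0301 0 0.085;0 0 0 -0.0264 -0.0301 0 0.085' 80
python3 steer.py '0 0 0 -0.0264 -0.0301 0 0.085;0 0 0 -0.0264 -0.0301 0 0.085;0 0 0 -0.0264 -0.0301 0 0.085;0 0 0 -0.0264 -0.0301 0 0.085;0 0 0 -0.0264 -0.0301 0 0.085;0 0 0 -0.0264 -0.0301 0 0.085;0 0 0 -0.0264 -0.0301 0 0.085;0 0 0 -0.0264 -0.0301 0 0.085;0 0 0 -0.0264 -0.0301 0 0.085;0 0 0 -0.0264 -0.0301 0 0.085;0 0 0 -0.0264 -0.0301 0 0.085;0 0 0 -0.0264 -0.0301 0 0.085'
python3 steer.py '0 0 7 0 0 0 0.085;0 0 7 0 0 0 0.085;0 0 7 0 0 0 0.085;0 0 7 0 0 0 0.085;0 0 7 0 0 0 0.085;0 0 7 0 0 0 0.085;0 0 7 0 0 0 0.085;0 0 7 0 0 0 0.085;0 0 7 0 0 0 0.085;0 0 7 0 0 0 0.085;0 0 7 0 0 0 0.085;0 0 7 0 0 0 0.085'
python3 steer.py '0 0 7 0 0 0 0.085;0 0 7 0 0 0 0.085;0 0 7 0 0 0 0.085;0 0 7 0 0 0 0.085;0 0 7 0 0 0 0.085;0 0 7 0 0 0 0.085;0 0 7 0 0 0 0.085;0 0 7 0 0 0 0.085;0 0 7 0 0 0 0.085;0 0 6.8 0 0 0 0.085;0 0 0 0 0 0 0.085'
```

```text
t: 1.1
tool_pos: [0.4006, 0.0947, 0.2563]
orientation: [180.0, 0.0, 153.8]
force: [1.7, 1.0, 0.3]
finger_gap: 0.0847
gripper_force: 0.0
t: 2.1
tool_pos: [0.5252, -0.3694, 0.2558]
orientation: [180.0, -0.0, 153.8]
force: [1.1, 0.8, 1.1]
finger_gap: 0.085
gripper_force: 0.0
t: 3.1
tool_pos: [0.5251, -0.3672, 0.2558]
orientation: [-179.9, -0.0, 69.4]
force: [-0.1, 0.3, -0.1]
finger_gap: 0.0853
gripper_force: 0.0
t: 4.02
tool_pos: [0.5251, -0.3673, 0.2559]
orientation: [-180.0, 0.0, -0.3]
force: [0.7, -0.3, 0.9]
finger_gap: 0.0853
gripper_force: 0.0
```

```bash
python3 steer.py '0 0 -0.2 0 0 0.038 0.085;0 0 0 0 0 0.036 0.085;0 0 0 0 0 0.034 0.085;0 0 0 0 0 0.03 0.085;0 0 0 0 0 0.015 0.085;0 0 0 0 0 0 0.085;0 0 0 0 0 0 0.085'
python3 steer.py '0 0 0 0 0 0 0.01;0 0 0 0 0 0 0.01;0 0 0 0 0 0 0.01;0 0 0 0 0 0 0.01;0 0 0 0 0 0 0.01;0 0 0 0 0 0 0.01;0 0 0 0 0 0 0.01;0 0 0 0 0 0 0.01' 100
```

```text
t: 4.6
tool_pos: [0.5249, -0.3671, 0.1026]
orientation: [-179.9, 0.1, 0.3]
force: [0.5, -1.3, 0.6]
finger_gap: 0.0848
gripper_force: 0.0
t: 5.27
tool_pos: [0.5259, -0.3679, 0.1044]
orientation: [179.9, -0.1, 0.2]
force: [0.2, -0.1, 6.4]
finger_gap: 0.0204
gripper_force: 98.8
```

```bash
python3 steer.py '0 0 0 0 0 -0.02 0.01;0 0 0 0 0 -0.035 0.01;0 0 0 0 0 -0.03 0.01;0 0 0 -0.003 -0.02 0 0.01;0 0 0 -0.003 -0.035 0 0.01;0 0 0 -0.003 -0.04 0 0.01;0 0 0 -0.003 -0.04 0 0.01;0 0 0 -0.003 -0.04 0 0.01;0 0 0 -0.003 -0.04 0 0.01;0 0 0 -0.003 -0.04 0 0.01;0 0 0 -0.003 -0.04 0 0.01;0 0 0 -0.003 -0.04 0 0.01'
python3 steer.py '0 0 0 -0.003 -0.04 0 0.01;0 0 0 -0.003 -0.04 0 0.01;0 0 0 -0.003 -0.04 0 0.01;0 0 0 -0.003 -0.03 0 0.01;0 0 0 0 -0.03 0 0.01;0 0 -5.3 0 0 0 0.01;0 0 -5.3 0 0 0 0.01;0 0 -5.1 0 0 0 0.01;0 0 0 0 0 0 0.01;0 0 0 0 0 0 0.01'
python3 - <<'E'
from h import *
for n in("top","side"): cv2.imwrite(f"pics/{n}1.png",arm.camera(n)[:,:,::-1])
a=cv2.imread("pics/top1.png")[160:290,250:400];b=cv2.imread("pics/side1.png")[170:300,220:400]
z=lambda i,w:cv2.resize(i,(w,560),interpolation=cv2.INTER_CUBIC)
cv2.imwrite("pics/c1.png",np.vstack([cv2.resize(a,(346,300),interpolation=2),])); cv2.imwrite("pics/c1.png",np.hstack([cv2.resize(a,None,fx=2.6,fy=2.6,interpolation=2),cv2.resize(b,None,fx=2.2,fy=2.6,interpolation=2)]))
# stick tips from first side picture
tr=np.radians(15.9);T=np.array([[np.cos(tr),np.sin(tr)],[-np.sin(tr),np.cos(tr)]]);C=np.array([.5166,-.0054])
h=cv2.cvtColor(cv2.imread("pics/side0.png"),cv2.COLOR_BGR2HSV);m=((h[...,1]>50)&(h[...,0]<30)).astype(np.uint8);m[:225]=0;m[285:]=0;m[:,:290]=0;m[:,380:]=0
for c in cv2.findContours(m,0,1)[0]:
    if len(c)<15: continue
    p=c[:,0].astype(float);u0=p[:,0].min();u1=p[:,0].max();tip=p[p[:,0]<u0+3].mean(0);b=p[p[:,0]>u1-2].mean(0)
    print("tip",(T@(cast("side",*tip,.009)[:2]-C)).round(4),"butt",(T@(cast("side",*b,.009)[:2]-C)).round(4))
E
```

```text
t: 6.27
tool_pos: [0.4965, -0.0307, 0.1883]
orientation: [-180.0, 0.0, 0.2]
force: [0.9, 0.2, -2.3]
finger_gap: 0.0206
gripper_force: 98.3
t: 7.1
tool_pos: [0.4845, 0.1475, 0.1882]
orientation: [180.0, 0.0, 15.7]
force: [0.2, -0.5, -1.4]
finger_gap: 0.0205
gripper_force: 98.7
tip [-0.0662  0.0219] butt [-0.0435 -0.1289]
tip [-0.0315  0.0216] butt [ 0.002  -0.1263]
tip [0.0155 0.0231] butt [ 0.0442 -0.1268]
tip [0.0555 0.0254] butt [ 0.0761 -0.1251]
```

View pics/c1.png

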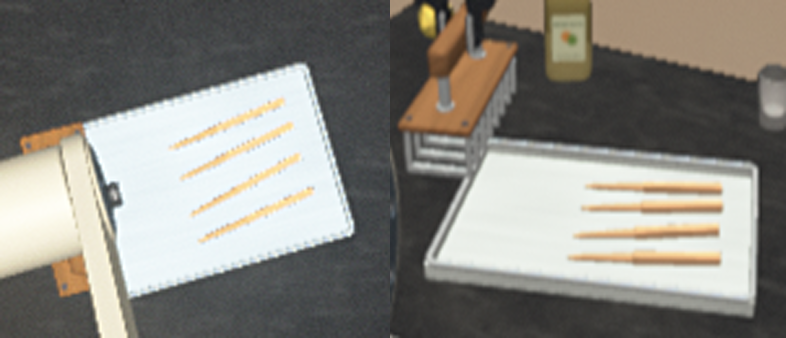

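The rake hangs level in the grip. Plate corners are at (22,138) and (62,297) in the top half, and (402,126), (490,133) and (518,44) in the side half. I'll use these to check each camera's bias.

Run:
```python
from h import *
y=np.radians(15.7);R=np.array([[np.cos(y),-np.sin(y)],[np.sin(y),np.cos(y)]]);P=np.array([.4845,.1475])
zt=.1882-.1044+.05
L=lambda n,u,v:print(n,(1000*R.T@(cast(n,u,v,zt)[:2]-P)).round(1))
t=lambda x,y:("top",250+x/2.6,160+y/2.6);s=lambda x,y:("side",220+(x-390)/2.2,170+y/2.6)
L(*t(22,138));L(*t(62,297));L(*s(402,126));L(*s(490,133));L(*s(518,44))
print("expect +-93,+-37")
```

```text
top [90.  32.8]
top [-95.3  34. ]
side [-96.6  29.7]
side [-93.5 -58.8]
side [ 89.2 -39.5]
expect +-93,+-37
```

```bash
python3 steer.py '0 0 -0.2 0 0.028 0 0.01;0 0 0 0 0.028 0 0.01;0 0 0 0 0 0 0.01;0 0 0 0 0 0.025 0.01;0 0 0 0 0 0.025 0.01;0 0 0 0 0 0.018 0.01;0 0 0 0 0 0.01 0.01;0 0 0 0 0 0 0.01;0 0 0 0 0 0 0.01'
python3 - <<'E'
from h import *
for n in("top","side"): cv2.imwrite(f"pics/{n}2.png",arm.camera(n)[:,:,::-1])
b=cv2.imread("pics/side2.png")[215:295,230:395];a=cv2.imread("pics/top2.png")[178:283,260:390]
b=cv2.resize(b,None,fx=4.8,fy=3.8,interpolation=2);a=cv2.resize(a,None,fx=2.7,fy=2.7,interpolation=2)
o=np.zeros((b.shape[0]+a.shape[0],b.shape[1],3),np.uint8);o[:b.shape[0]]=b;o[b.shape[0]:,:a.shape[1]]=a
cv2.imwrite("pics/c2.png",o);print(o.shape,b.shape);s=arm.read_state();print(s["tool_pos"],s["orientation"],s["force"])
E
```

```text
t: 7.95
tool_pos: [0.5003, 0.0937, 0.1104]
orientation: [-180.0, 0.0, 16.0]
force: [0.3, 0.9, -2.0]
finger_gap: 0.0207
gripper_force: 102.0
(588, 792, 3) (304, 792, 3)
[0.50076114 0.09381979 0.11116348] [ 1.79993901e+02 -6.67850756e-02  1.60474126e+01] [ 0.57999956  0.43407638 -1.29166363]
```

View pics/c2.png

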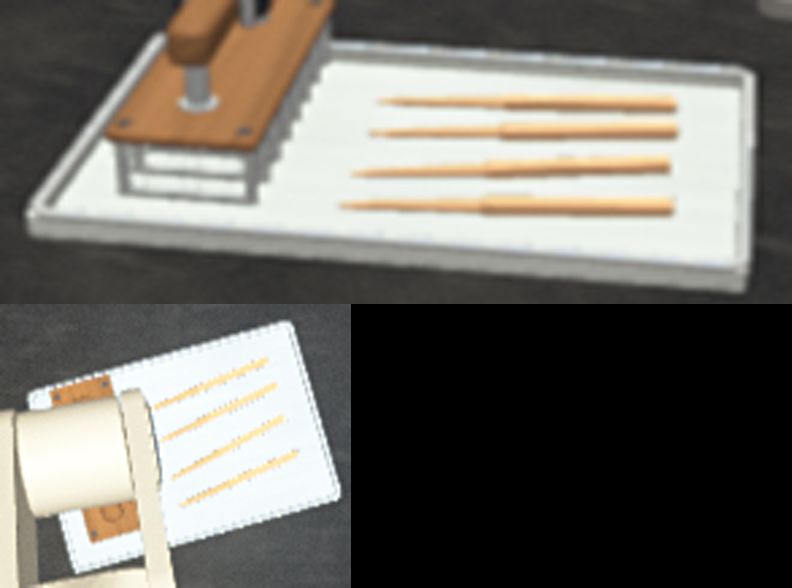

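The loops stand on the floor in the free end, ahead of the tips. In the side crop the near front foot is at (258,202) and the tips are at (380,101), (370,133), (353,174) and (341,206). I'll work out where the tips sit relative to the slots.

Run:
```python
from h import *
y=np.radians(16.0);R=np.array([[np.cos(y),-np.sin(y)],[np.sin(y),np.cos(y)]]);P=np.array([.5005,.0938])
f=.1108-.1044
def L(l,n,u,v,z):print(l,n,(1000*R.T@(cast(n,u,v,z)[:2]-P)).round(1))
t=lambda x,y:("top",260+x/2.7,178+(y-304)/2.7);s=lambda x,y:("side",230+x/4.8,215+y/3.8)
for q in[(258,202)]:L("foot -87.5,-35",*s(*q),f)
for q in[(107,136),(253,147),(335,2)]:L("plate",*s(*q),f+.05)
for q in[(52,389),(110,375),(93,543),(140,530)]:L("plate",*t(*q),f+.05)
for q in[(380,101),(370,133),(353,174),(341,206)]:L("tip",*s(*q),.009)
for q in[(155,408),(163,440),(173,478),(181,505)]:L("tip",*t(*q),.009)
```

```text
foot -87.5,-35 side [-80.4 -35. ]
plate side [-96.1  31.6]
plate side [-96.4 -38.1]
plate side [ 88.3 -39. ]
plate top [90.4 31.9]
plate top [ 88.1 -37.9]
plate top [-94.7  32.4]
plate top [-95. -24.]
tip side [ 40.5 -72.4]
tip side [  0.5 -74.5]
tip side [-47.2 -74.9]
tip side [-81.6 -75.8]
tip top [ 38.9 -79.2]
tip top [ -1.1 -78.2]
tip top [-48.4 -77.5]
tip top [-82.2 -78.1]
```

```bash
python3 steer.py '0 0 0 -0.0015 0.01 0 0.01;0 0 0 0 0.01 0 0.01;0 0 0 0 0.01 0 0.01;0 0 0 0 0.006 0 0.01;0 0 0 0 0.006 0 0.01;0 0 0 0 0.006 0 0.01;0 0 0 0 0.006 0 0.01;0 0 0 0 0.006 0 0.01;0 0 0 0 0.006 0 0.01;0 0 0 0 0 0 0.01'
python3 - <<'E'
from h import *
for n in("top","side"): cv2.imwrite(f"pics/{n}3.png",arm.camera(n)[:,:,::-1])
b=cv2.imread("pics/side3.png")[215:295,230:395];a=cv2.imread("pics/top3.png")[178:283,260:390]
b=cv2.resize(b,None,fx=4.8,fy=3.8,interpolation=2);a=cv2.resize(a,None,fx=2.7,fy=2.7,interpolation=2)
o=np.zeros((b.shape[0]+a.shape[0],b.shape[1],3),np.uint8);o[:b.shape[0]]=b;o[b.shape[0]:,:a.shape[1]]=a
cv2.imwrite("pics/c3.png",o)
E
```

```text
t: 8.88
tool_pos: [0.5174, 0.0289, 0.1103]
orientation: [180.0, -0.0, 16.0]
force: [0.3, 0.1, -1.1]
finger_gap: 0.0207
gripper_force: 101.9
```

View pics/c3.png

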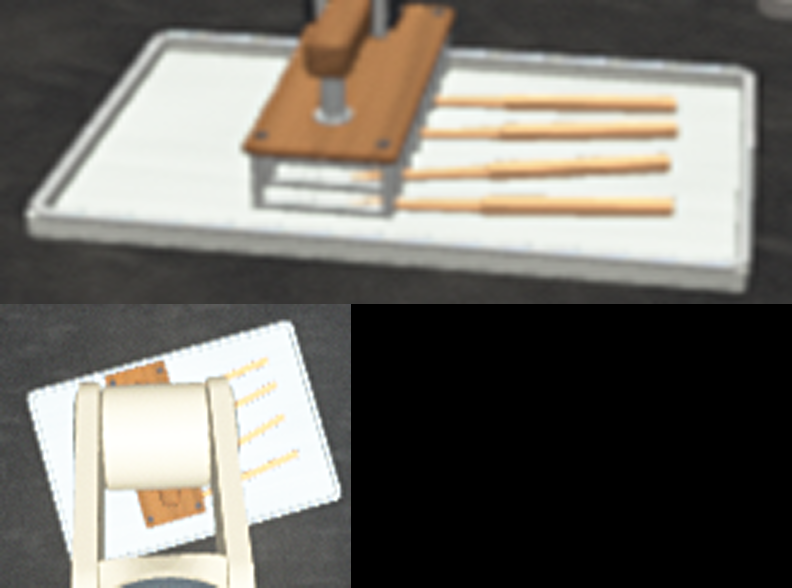

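All four tips have entered slots and the butts have not moved (still near x≈675 in the crop). I'll keep combing.

```bash
python3 steer.py '0 0 0 0 0.008 0 0.01;0 0 0 0 0.008 0 0.01;0 0 0 0 0.008 0 0.01;0 0 0 0 0.008 0 0.01;0 0 0 0 0.008 0 0.01;0 0 0 0 0.008 0 0.01'
python3 steer.py '0 0 0 0 0.008 0 0.01;0 0 0 0 0.008 0 0.01;0 0 0 0 0.008 0 0.01;0 0 0 0 0.008 0 0.01;0 0 0 0 0.008 0 0.01;0 0 0 0 0.008 0 0.01'
python3 - <<'E'
from h import *
for n in("top","side"): cv2.imwrite(f"pics/{n}4.png",arm.camera(n)[:,:,::-1])
b=cv2.imread("pics/side4.png")[205:295,230:395];a=cv2.imread("pics/top4.png")[178:283,260:390]
b=cv2.resize(b,None,fx=4.8,fy=3.4,interpolation=2);a=cv2.resize(a,None,fx=2.7,fy=2.7,interpolation=2)
o=np.zeros((b.shape[0]+a.shape[0],b.shape[1],3),np.uint8);o[:b.shape[0]]=b;o[b.shape[0]:,:a.shape[1]]=a
cv2.imwrite("pics/c4.png",o)
E
```

```text
t: 9.48
tool_pos: [0.5306, -0.0173, 0.1103]
orientation: [180.0, -0.0, 16.1]
force: [0.6, 1.1, -2.3]
finger_gap: 0.0209
gripper_force: 101.9
t: 9.98
tool_pos: [0.5438, -0.0632, 0.1103]
orientation: [180.0, -0.0, 16.1]
force: [0.5, 1.2, -2.4]
finger_gap: 0.0204
gripper_force: 101.9
```

View pics/c4.png

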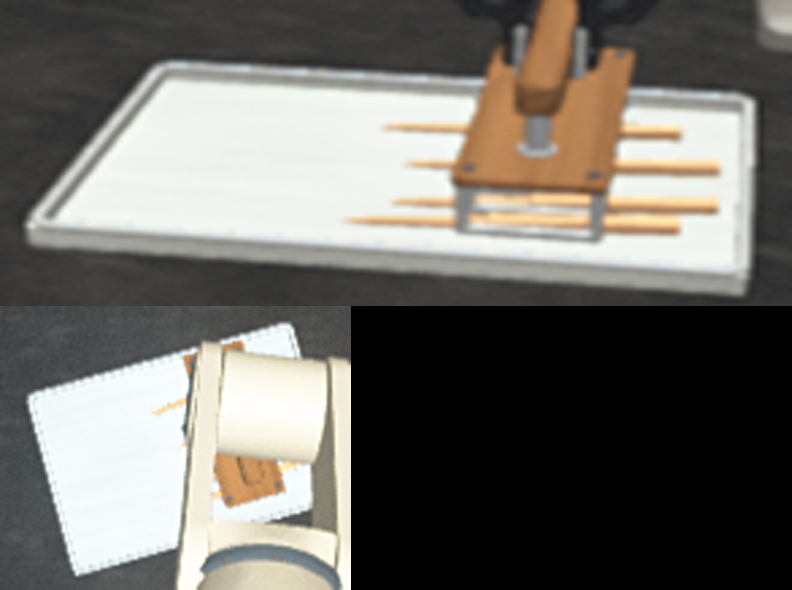

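All four sticks are now in separate slots and nearly in line. I'll finish the stroke, square them sideways, lift, and carry the rake back over its place.

```bash
python3 steer.py '0 0 0 0 0.008 0 0.01;0 0 0 0 0.008 0 0.01;0 0 0 0 0.008 0 0.01;0 0 0 0 0.008 0 0.01;0 0 0 0 0.008 0 0.01;0 0 0 0.002 0 0 0.01;0 0 0 0.002 0 0 0.01;0 0 0 0.002 0 0 0.01;0 0 0 0 0 0 0.01;0 0 0 -0.002 0 0 0.01;0 0 0 -0.002 0 0 0.01;0 0 0 0 0 0 0.01'
python3 steer.py '0 0 0 0 0 -0.005 0.01;0 0 0 0 0 -0.01 0.01;0 0 0 0 0 -0.02 0.01;0 0 0 0 0 -0.03 0.01;0 0 0 0 0 -0.03 0.01;0 0 5.3 0 0 0 0.01;0 0 5.3 0 0 0 0.01;0 0 5.3 0 0 0 0.01'
python3 steer.py '0 0 0 -0.004 0.02 0 0.01;0 0 0 -0.004 0.035 0 0.01;0 0 0 -0.004 0.035 0 0.01;0 0 0 -0.004 0.035 0 0.01;0 0 0 -0.004 0.035 0 0.01;0 0 0 -0.004 0.035 0 0.01;0 0 0 -0.004 0.035 0 0.01;0 0 0 -0.004 0.03 0 0.01;0 0 0 0 0.007 0 0.01;0 0 0 0 0 0 0.01'
python3 - <<'E'
from h import *
for n in("top","side"): cv2.imwrite(f"pics/{n}5.png",arm.camera(n)[:,:,::-1])
b=cv2.imread("pics/side5.png")[185:335,230:510];a=cv2.imread("pics/top5.png")[178:283,260:460]
b=cv2.resize(b,None,fx=2.4,fy=2.0,interpolation=2);a=cv2.resize(a,None,fx=2.7,fy=2.7,interpolation=2)
o=np.zeros((b.shape[0]+a.shape[0],b.shape[1],3),np.uint8);o[:b.shape[0]]=b;o[b.shape[0]:,:a.shape[1]]=a
cv2.imwrite("pics/c5.png",o)
E
```

```text
t: 11.08
tool_pos: [0.556, -0.1001, 0.1102]
orientation: [-180.0, 0.0, 16.1]
force: [-0.2, -0.2, -2.4]
finger_gap: 0.0206
gripper_force: 101.9
t: 11.75
tool_pos: [0.5571, -0.1004, 0.2073]
orientation: [180.0, -0.1, -0.1]
force: [0.5, -0.2, -2.8]
finger_gap: 0.0206
gripper_force: 102.0
t: 12.58
tool_pos: [0.5251, -0.3697, 0.2061]
orientation: [179.9, -0.1, 0.0]
force: [-0.0, 0.5, -2.1]
finger_gap: 0.0203
gripper_force: 102.0
```

View pics/c5.png

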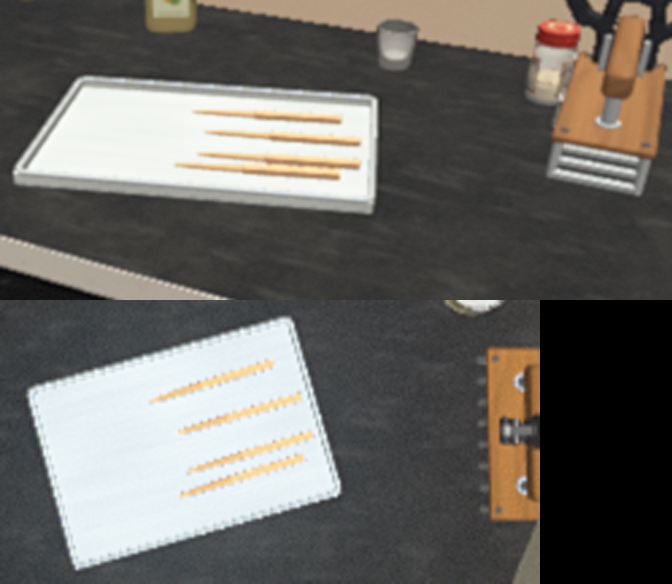

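The sticks lie in line with the tray in four separate rows. I'll check that numerically and lower the rake.

```bash
sed 's/top0/top5/' m0.py > m5.py; python3 m5.py | grep -E "stick|yaw"
python3 steer.py '0 0 0 0 0 0.03 0.01;0 0 0 0 0 0.03 0.01;0 0 0 0 0 0.02 0.01;0 0 0 0 0 0.01 0.01;0 0 0 0 0 0.006 0.01;0 0 0 0 0 0.003 0.01;0 0 0 0 0 0.001 0.01;0 0 0 0 0 0 0.01;0 0 0 0 0 0 0.01'
```

```text
yaw 16.072811
stick butt [-0.059 -0.135] tip [-0.066  0.016] len 0.152 yaw 2.6
stick butt [-0.037 -0.155] tip [-0.038 -0.004] len 0.151 yaw 0.5
stick butt [ 0.011 -0.152] tip [ 0.01  -0.001] len 0.152 yaw 0.3
stick butt [ 0.06  -0.132] tip [0.055 0.017] len 0.149 yaw 1.8
rake yaw 0.20248950682979305 0.18580632656626156
t: 13.43
tool_pos: [0.5261, -0.3678, 0.1065]
orientation: [179.9, -0.1, 0.2]
force: [-0.1, -0.2, -2.4]
finger_gap: 0.0204
gripper_force: 102.0
```

```bash
python3 steer.py '0 0 0 0 0 0.001 0.01;0 0 0 0 0 0.0007 0.01;0 0 0 0 0 0 0.01;0 0 0 0 0 0 0.01'
```

```text
t: 13.77
tool_pos: [0.5255, -0.3676, 0.1039]
orientation: [180.0, -0.0, 0.2]
force: [1.6, -0.4, -1.0]
finger_gap: 0.0208
gripper_force: 102.1
```

```bash
python3 steer.py '0 0 0 0 0 0.0005 0.01;0 0 0 0 0 0 0.01;0 0 0 0 0 0 0.01'
python3 steer.py '0 0 0 0 0 0 0.03;0 0 0 0 0 0 0.05;0 0 0 0 0 0 0.085;0 0 0 0 0 0 0.085;0 0 0 0 0 0 0.085;0 0 0 0 0 0 0.085;0 0 0 0 0 0 0.085;0 0 0 0 0 0 0.085' 20
python3 steer.py '0 0 0 0 0 -0.01 0.085;0 0 0 0 0 -0.02 0.085;0 0 0 0 0 -0.03 0.085;0 0 0 0 0 -0.04 0.085;0 0 0 0 0 -0.04 0.085;0 0 0 -0.02 0.02 0 0.085;0 0 0 -0.03 0.03 0 0.085;0 0 0 0 0 0 0.085;0 0 0 0 0 0 0.085;0 0 0 0 0 0 0.085'
python3 - <<'E'
from h import *
a=arm.camera("top")[110:290,200:470,::-1];b=arm.camera("side")[150:335,180:520,::-1]
cv2.imwrite("pics/c6.png",np.hstack([cv2.resize(a,(400,270),interpolation=2),cv2.resize(b,(400,270),interpolation=2)]))
E
```

```text
t: 14.02
tool_pos: [0.5257, -0.3676, 0.1036]
orientation: [180.0, -0.0, 0.2]
force: [0.9, -0.1, 4.8]
finger_gap: 0.0204
gripper_force: 103.0
t: 14.68
tool_pos: [0.5254, -0.3674, 0.1031]
orientation: [-180.0, 0.0, 0.2]
force: [-0.4, -1.0, -0.2]
finger_gap: 0.0849
gripper_force: 0.0
t: 15.52
tool_pos: [0.476, -0.417, 0.2435]
orientation: [-180.0, -0.0, 0.1]
force: [0.0, 0.8, -0.2]
finger_gap: 0.085
gripper_force: 0.0
```

View pics/c6.png

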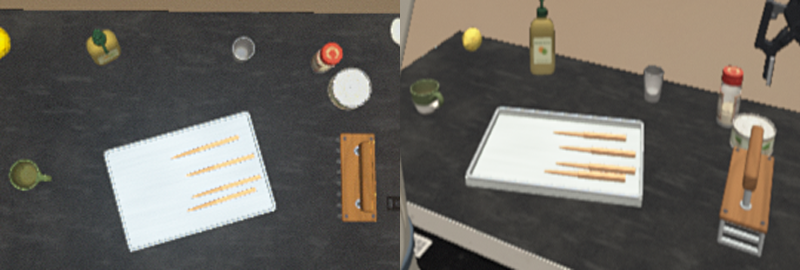

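The rake stands upright beside the tray, the gripper is clear of it, and the sticks lie in four rows. Handing in.

```bash
python3 -c "
from workcell import arm
print(arm.hand_in())"
```

```text
the job is handed in; nothing more can be done
None
```

I combed the four chopsticks into separate rows, within about 3° of the tray's long sides and at least 22 mm apart at the closest measured point, stood the rake back upright beside the tray, let go and handed the job in at about 16 s; `arm.hand_in()` gave no verdict.

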